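# Plant the price sign in the display crate

## Task

Take the little slate sign out of its waiting stand and plant it upright in the hole of the wooden foot block on the display crate, pressed gently to the bottom of the hole, with its board parallel to the crate's long side. The wood is soft, so feel for the hole with light pressure and do not force the dowel; leave the jars where they stand.

Things in the scene. Friction and masses are not known exactly. Their poses are not given: they have to be found in the camera images.
- board (a point): centre of the sign's board: wood with blank slate faces, 80 mm wide (its y), 12 mm thick (its x), 50 mm high (its z, up); both faces alike. It lies 75 mm above the dowel's foot and 25 mm below the top edge. At the start the board's lower edge rests on the stand's top with the dowel hanging in the slot. Pinch the board through its thickness from above.
- foot (a point): centre of the flat, sharp-edged foot of the sign's dowel, 75 mm below the board's centre; same axes as the board. The dowel is plain and round, 18 mm diameter, 50 mm long, on the board's centre line
- sign: the whole sign, board on dowel, 100 mm tall, 0.12 kg give or take a quarter; origin at the dowel's foot (same point as foot), same axes as the board
- stand: waiting stand: fixed wooden block 110 mm (x) by 120 mm (y) by 60 mm high with a slot 70 mm (x) by 24 mm (y) right through it from top to bottom; origin at the centre of its underside on the table
- crate: upturned slatted wooden crate, fixed: 200 mm (x) by 320 mm (y, the long side) by 80 mm high; origin at the centre of its underside on the table. It carries the firmly fixed foot block, 80 by 80 by 40 mm high, in the middle of its top, shifted by up to 4.5 mm with its hole in its middle
- hole_mark (a point): middle of the crate at the height of the foot block's flat top (120 mm over the table); axes as the crate's. The round blind hole, 19.5 mm wide, 30 mm deep, vertical, no chamfer, was drilled by hand: its true centre lies up to 4.5 mm from this point along the crate's x and up to 4.5 mm along its y, unknown. When home, the board's lower edge is 20 mm above the block
- jar_left: closed glass jar, 62 mm diameter, 80 mm high, loose on the crate's top beside the block (+y of the crate, 118 mm from its middle); origin at the centre of its underside. Leave alone
- jar_right: the like jar on the other side of the block (-y of the crate, 118 mm from its middle); origin at the centre of its underside. Leave alone
- jar_front: closed glass jar, 68 mm diameter, 95 mm high, loose on the table; origin at the centre of its underside. Leave alone
Not all that is in view belongs to the job. Several things have the shape of the stand; the one meant has the colours described above. Of the things that look like the sign, the smaller one is meant.

How it is judged:
By the outcome, as a careful person would: the job done as asked, in the order asked, and still so for the second after the job is handed in, with the robot touching nothing.
It also fails if it takes over 72 s, if anything falls off the work surface, if the arm or the gripper's body presses on something with over 40 N, if the wrist force passes 120 N, or if a joint passes its speed limit or range.

## Robot

A 6-joint arm with a two-finger parallel gripper is mounted at the origin on the work surface. World frame = base frame: x ahead of the robot, y to its left, z up, the work surface at z = 0. Lengths are in m, angles in rad, forces in N, time in s.
With the tool pointing down it reaches from about 0.35 to 0.975 m from the base axis. Payload 4.9 kg.
Tool frame: the origin (TCP) lies midway between the tips of the shut fingers; the grasp point (between the pads) lies 19 mm behind it; z points along the fingers, y is the direction in which the jaws open and shut (so a half turn about z gives the same grasp; the last joint's range is limited). The gripper opens to 85 mm and grips with 20 to 120 N. Pads are 22 mm wide; open, the fingers measure 114 mm over their backs; the gripper's body (76 mm by 85 mm) begins 54 mm behind the grasp point. The pads swing forward as they close: fully open they stand 13 mm farther back than shut.
Start: joints at [1.035, 0.053, 1.613, -0, 1.476, -0.119], TCP at [0.253, 0.571, 0.231] pointing down, gripper open.
Joint ranges: [-3.01, 3.01], [-1.01, 2.22], [0.06, 2.58], [-1.02, 4.17], [0.09, 2.62], [-3.14, 3.14]. Speed limits (rad/s): [2.57, 2.57, 3.14, 3.14, 3.14, 3.14].

## Interface

Orientations are given as a rotation vector (axis times angle).
In Python, from station import ctrl gives the robot as it stands.
- The arm moves only by the shell command python3 -m jog 'ROWS' [FORCE]. ROWS is JSON, one flat list of numbers, 7 for each row, row after row: the opening, from 0 (shut) to 1 (fully open), then the shift along the tool's x, y, z in m, then the turn, a rotation vector about the tool's x, y, z in degrees. A call has 1 to 10 rows; each row shifts and turns the commanded pose from where the row before left it, along the tool's axes as they then stand; what a row does not reach is not made up. A row lasts 1/8 s, in which the tool goes at most 62.5 mm and 10.7 degrees, less where a joint would pass 70% of its speed; a pose out of reach is approached as far as the arm can. A call with a gripper value outside its range is refused whole. The fingers move at their own pace and stop on an object; FORCE is the grip in N (left out, the last holds). Time passes only in rows, so rows that do not move let the fingers close. It gives the time, the measured TCP pose, the force and the opening at its end, in the units of the state.
- ctrl.get_obs(): the state, without advancing time (a new reading comes with each control period).
- ctrl.get_image(name): name is "scene" or "side" or "wrist"; returns a dict with "image" (384x512x3 uint8, blue, green, red), "camera_matrix" (3x3 intrinsics, pixels), "rvec" (rotation vector, rad) and "tvec" (3), from world to camera coordinates, as OpenCV has them; the wrist camera has in their place "mount" (4x4, takes a point from camera to tool coordinates, whose origin is the TCP and whose axes are the flange's). Camera axes: x right, y down, z forward; pixel columns grow to the right and rows downward; lengths in m; the calibration is good to about 2 mm. A picture is of the moment at which its call begins: read the wrist's pose just before it. There is no depth.
- ctrl.finish_job(): hands the job in, once; it reports no verdict.
Trained networks look in a picture, given as the dict that the camera call returned (one of the last four; its "shot" number tells which), for a name from the list of things; names that differ only in an ending like _2 or _b are one class to them, and where a whole thing is asked for, a point or a joint stands for the part that bears it (a point fixed in the world has none). Each returns a list of dicts, best first, with "p" (0 to 1); they miss things now and then, are a little off and sometimes report something else, mostly with a low value. They report only what shows in the picture. A call takes as long as a camera call. They do not tell look-alikes from the thing itself.
- ctrl.boxes_of(target, picture): "box" ([centre column, centre row, width, height] in pixels, round what is visible of it).
The state is a dict: "t": time; "q": joint angles; "dq": joint speeds; "effort": joint torques, N m; "tool_pos": TCP position; "tool_rot": TCP orientation; "contact_force": force on the tool from outside, world axes, zero at the start; "wrist_torque": the same for the moment, N m; "opening": finger opening in m.
Only numpy, scipy, OpenCV 4.12 (cv2) and the standard library are available. Lean on these libraries where they do the work, as an engineer would, in place of code of your own. Each camera call takes 0.05 s, during which the arm holds its last target. There are 200 camera calls.

## Working session

There is one attempt and no reset: what is moved stays moved. The work goes in short steps, Python scripts to look and compute and a shell command to move; the robot and the scene stay as the last step left them, time stands still between calls to the robot, and variables do not carry over. Pictures are saved under pics/ and viewed, about 8 in all and at most 12, crops included, and the job is handed in when it is done.

```bash
ls; mkdir -p pics; cat > h.py <<'E'
import numpy as np,cv2
from station import ctrl
R=lambda r:cv2.Rodrigues(np.array(r,float))[0]
def snap(n,f=None):
    o=ctrl.get_obs(); d=ctrl.get_image(n)
    if n=="wrist":
        T=np.eye(4);T[:3,:3]=R(o["tool_rot"]);T[:3,3]=o["tool_pos"]
        C=T@np.array(d["mount"]); W=np.linalg.inv(C)
    else:
        W=np.eye(4);W[:3,:3]=R(np.ravel(d["rvec"]));W[:3,3]=np.ravel(d["tvec"])
    d["W"]=W; d["K"]=np.array(d["camera_matrix"])
    if f: cv2.imwrite("pics/"+f,d["image"])
    return d
def proj(d,P):
    P=np.atleast_2d(P); c=P@d["W"][:3,:3].T+d["W"][:3,3]; u=c@d["K"].T; return u[:,:2]/u[:,2:]
def ray(d,p):
    C=np.linalg.inv(d["W"]); v=C[:3,:3]@np.linalg.inv(d["K"])@np.array([p[0],p[1],1.]); return C[:3,3],v/np.linalg.norm(v)
def atz(d,p,z):
    o,v=ray(d,p); return o+v*(z-o[2])/v[2]
def tri(dp):
    A=np.zeros((3,3));b=np.zeros(3)
    for d,p in dp:
        o,v=ray(d,p);M=np.eye(3)-np.outer(v,v);A+=M;b+=M@o
    return np.linalg.solve(A,b)
E
python3 - <<'E'
from h import *
ims=[]
for n in ["scene","side","wrist"]:
    d=snap(n,n+"0.png"); ims.append(d["image"])
    C=np.linalg.inv(d["W"]);print(n,C[:3,3].round(3),C[:3,2].round(2),d["K"][0,0])
    for t in ["board","foot","sign","stand","crate","hole_mark","jar_left","jar_front"]:
        print(t,[(round(b["p"],2),np.round(b["box"]).astype(int).tolist()) for b in ctrl.boxes_of(t,d)])
im=np.vstack([np.hstack(ims[:2])]);cv2.imwrite("pics/a.png",cv2.resize(im,(800,300)))
print(ctrl.get_obs())
E
```

```text
pics
scene [ 1.062 -0.441  0.971] [-0.48  0.42 -0.78] 412.1195255975157
board [(0.74, [182, 173, 26, 50]), (0.64, [178, 221, 32, 34])]
foot [(0.91, [184, 172, 20, 48]), (0.59, [180, 222, 25, 27])]
sign [(0.94, [177, 221, 31, 29]), (0.58, [182, 172, 25, 48])]
stand [(0.92, [111, 216, 63, 57]), (0.89, [181, 312, 73, 71]), (0.82, [185, 238, 61, 57]), (0.55, [308, 179, 117, 111])]
crate []
hole_mark [(0.68, [308, 177, 116, 115])]
jar_left [(0.7, [333, 131, 28, 25])]
jar_front [(0.79, [276, 262, 25, 35])]
side [ 0.246 -0.65   0.893] [ 0.24  0.63 -0.74] 386.55225607904646
board [(0.93, [280, 267, 21, 40]), (0.6, [217, 251, 30, 45])]
foot [(0.83, [284, 266, 25, 39]), (0.78, [214, 251, 40, 43]), (0.49, [336, 204, 26, 35])]
sign [(0.7, [214, 251, 38, 45]), (0.58, [282, 265, 22, 36])]
stand [(0.86, [286, 278, 69, 66]), (0.86, [372, 292, 72, 69]), (0.69, [231, 346, 66, 75])]
crate []
hole_mark [(0.64, [250, 169, 109, 98])]
jar_left [(0.64, [226, 125, 21, 27]), (0.52, [288, 277, 66, 65])]
jar_front [(0.62, [336, 206, 25, 32])]
wrist [0.184 0.602 0.374] [ 0.27 -0.12 -0.96] 309.47457887022836
board []
foot []
sign []
stand []
crate [(0.6, [119, 368, 117, 32])]
hole_mark [(0.84, [118, 366, 114, 34])]
jar_left []
jar_front []
{'t': 1.35, 'q': array([ 1.03499864e+00,  5.27381176e-02,  1.61286411e+00, -9.83154229e-06,
        1.47596634e+00, -1.18991778e-01]), 'dq': array([ 0.00093839,  0.00173109,  0.00037143,  0.00094601, -0.00133958,
        0.00104641]), 'effort': array([-2.80136912e-03, -3.93669355e+01, -3.70455837e+01, -3.34072483e-04,
        4.84992906e-04, -8.68895654e-06]), 'tool_pos': array([0.2530264 , 0.5714975 , 0.23130139]), 'tool_rot': array([6.49983265e-01, 3.07360037e+00, 3.08910030e-05]), 'contact_force': array([-0.45689016, -0.65406179, -0.62936983]), 'wrist_torque': array([0.04552384, 0.09956904, 0.04988715]), 'opening': 0.08534528452581784}
```

```bash
python3 - <<'E'
import cv2,numpy as np
a=cv2.imread("pics/scene0.png")[110:370,60:400];b=cv2.imread("pics/side0.png")[90:400,150:430]
a=cv2.resize(a,None,fx=1.2,fy=1.2);a=cv2.resize(a,(440,336));b=cv2.resize(b,(360,398))
o=np.zeros((400,800,3),np.uint8);o[:336,:440]=a;o[:398,440:]=b
cv2.imwrite("pics/a.png",o)
E
```

```text
(no output)
```

View pics/a.png

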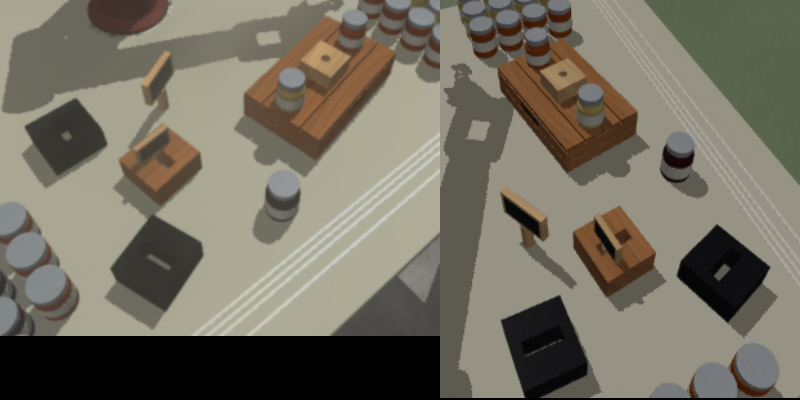

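Stand candidates are: black at scene (111,216), black at scene (181,312), and wooden at scene (185,238). The wooden one fits the description. Signs are the free-standing one at scene (182,173) and the smaller one in the wooden stand at scene (178,221). Next is an enlarged crop to confirm this and pick corners.

```bash
python3 - <<'E'
import cv2,numpy as np
a=cv2.imread("pics/scene0.png")[195:275,145:225];b=cv2.imread("pics/side0.png")[235:315,245:325]
o=np.hstack([cv2.resize(x,(400,400),interpolation=cv2.INTER_CUBIC) for x in (a,b)])
a=cv2.imread("pics/scene0.png")[115:235,245:375];b=cv2.imread("pics/side0.png")[110:230,190:320]
p=np.hstack([cv2.resize(x,(400,369)) for x in (a,b)])
cv2.imwrite("pics/b.png",o);cv2.imwrite("pics/c.png",p)
E
```

```text
(no output)
```

View pics/b.png

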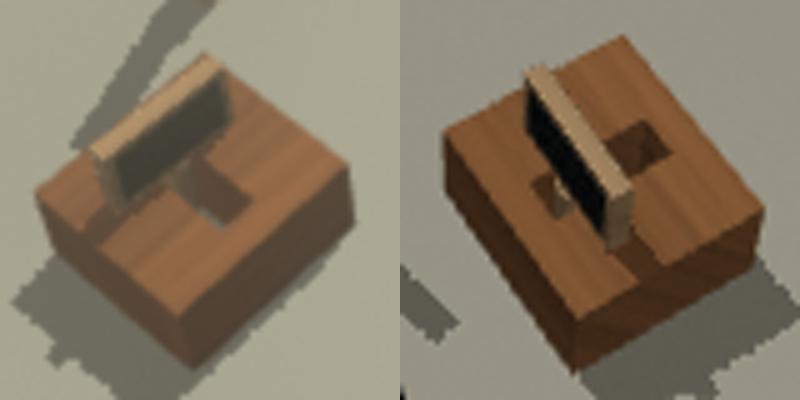

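View pics/c.png

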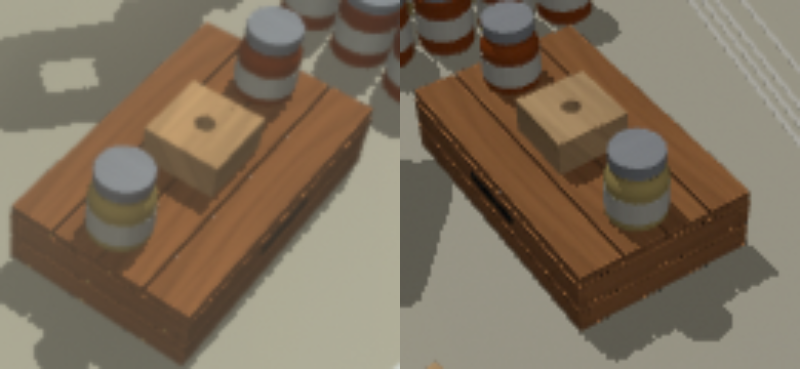

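```bash
cat > m.py <<'E'
from h import *
S=snap("scene");D=snap("side")
f=lambda p,s,o,dx=0:((p[0]-dx+.5)/s-.5+o[0],(p[1]+.5)/s-.5+o[1])
bs=lambda p:f(p,5,(145,195)); bd=lambda p:f(p,5,(245,235),400)
cs=lambda p:f(p,3.077,(245,115)); cd=lambda p:f(p,3.077,(190,110),400)
print("board top",tri([(S,bs((157,106))),(D,bd((577.5,134)))]).round(4))
for n,a,b in [("e1",(101,153),(621,199)),("e2",(213,61),(534,69)),]:
    for bb in ((621,199),(534,69)):
        pass
    print(n,atz(S,bs(a),.11).round(4),atz(D,bd(b),.11).round(4))
for p in [(36,193),(348,165),(180,318)]: print("stS",atz(S,bs(p),.06).round(4))
for p in [(443,132),(625,37),(765,210),(578,320)]: print("stD",atz(D,bd(p),.06).round(4))
for p in [(12,208),(210,25),(372,108),(190,318)]: print("crS",atz(S,cs(p),.08).round(4))
for p in [(415,92),(572,28),(748,193),(583,280)]: print("crD",atz(D,cd(p),.08).round(4))
for p in [(145,128),(200,83),(264,124),(213,165)]: print("blS",atz(S,cs(p),.12).round(4))
for p in [(517,117),(583,73),(627,114),(567,150)]: print("blD",atz(D,cd(p),.12).round(4))
print("hole",tri([(S,cs((205,123))),(D,cd((571,106)))]).round(4),atz(S,cs((205,123)),.12).round(4),atz(D,cd((571,106)),.12).round(4))
E
python3 m.py
```

```text
board top [ 0.4733 -0.2118  0.1067]
e1 [ 0.4814 -0.2481  0.11  ] [ 0.4766 -0.2541  0.11  ]
e2 [ 0.4689 -0.1738  0.11  ] [ 0.4682 -0.1741  0.11  ]
stS [ 0.4478 -0.2759  0.06  ]
stS [ 0.5356 -0.1408  0.06  ]
stS [ 0.5565 -0.2582  0.06  ]
stD [ 0.4253 -0.1607  0.06  ]
stD [ 0.5339 -0.1436  0.06  ]
stD [ 0.5531 -0.2608  0.06  ]
stD [ 0.4458 -0.2787  0.06  ]
crS [0.4848 0.0156 0.08  ]
crS [0.4218 0.3293 0.08  ]
crS [0.6075 0.3696 0.08  ]
crS [0.6753 0.0574 0.08  ]
crD [0.4144 0.325  0.08  ]
crD [0.6064 0.3629 0.08  ]
crD [0.6699 0.0546 0.08  ]
crD [0.4827 0.0126 0.08  ]
blS [0.5132 0.1499 0.12  ]
blS [0.5028 0.2303 0.12  ]
blS [0.5786 0.2392 0.12  ]
blS [0.5852 0.1668 0.12  ]
blD [0.4881 0.2015 0.12  ]
blD [0.5723 0.2391 0.12  ]
blD [0.5891 0.1637 0.12  ]
blD [0.5165 0.1382 0.12  ]
hole [0.5431 0.1976 0.1192] [0.5434 0.1974 0.12  ] [0.5428 0.1962 0.12  ]
```

The smaller sign stands in the wooden stand, with its board top at about (0.473,-0.212,0.107) and its thickness direction at about 8.7°. The crate's long side is at about 101.8°, and the hole is near (0.543,0.197). I'll now move above the sign.

```bash
python3 -m jog '[1,0,0,-0.015,0,0,9.6, 1,0,0,-0.015,0,0,9.6, 1,0,0,-0.015,0,0,9.6, 1,0,0,-0.015,0,0,9.6, 1,0,0,-0.015,0,0,9.6, 1,0,0,-0.015,0,0,9.4]' 40
python3 -m jog '[1,-0.055,0.007,0,0,0,0, 1,-0.055,0.007,0,0,0,0, 1,-0.055,0.007,0,0,0,0, 1,-0.055,0.007,0,0,0,0, 1,-0.055,0.007,0,0,0,0, 1,-0.055,0.007,0,0,0,0, 1,-0.055,0.007,0,0,0,0, 1,-0.055,0.007,0,0,0,0, 1,-0.055,0.007,0,0,0,0, 1,-0.055,0.007,0,0,0,0]'
python3 -m jog '[1,-0.055,0.007,0.02,0,0,0, 1,-0.055,0.007,0.02,0,0,0, 1,-0.055,0.007,0.02,0,0,0, 1,-0.055,0.007,0.02,0,0,0, 1,0,0,0,0,0,0, 1,0,0,0,0,0,0]'
```

```text
t: 2.2
tool_pos: [0.253, 0.5715, 0.3218]
tool_rot: [-2.053, -2.378, -0.0]
contact_force: [-0.6, 0.6, -0.8]
opening: 0.0851
t: 3.45
tool_pos: [0.4057, 0.0367, 0.3217]
tool_rot: [2.045, 2.383, 0.001]
contact_force: [1.0, 0.9, -0.5]
opening: 0.0853
t: 4.2
tool_pos: [0.4666, -0.1746, 0.2415]
tool_rot: [-2.046, -2.383, -0.0]
contact_force: [0.4, 0.5, 0.7]
opening: 0.0856
```

```bash
python3 - <<'E'
from h import *
d=snap("wrist","w1.png")
for t in ["board","foot","sign"]: print(t,[(round(b["p"],2),np.round(b["box"]).astype(int).tolist()) for b in ctrl.boxes_of(t,d)])
print(proj(d,[[.473,-.212,.11]]))
E
```

```text
board [(0.64, [123, 88, 102, 138]), (0.62, [262, 215, 14, 91])]
foot [(0.86, [258, 214, 16, 86]), (0.77, [125, 86, 105, 139])]
sign [(0.88, [122, 90, 104, 136]), (0.73, [259, 215, 20, 89])]
[[256.7226852  221.32017557]]
```

View pics/w1.png

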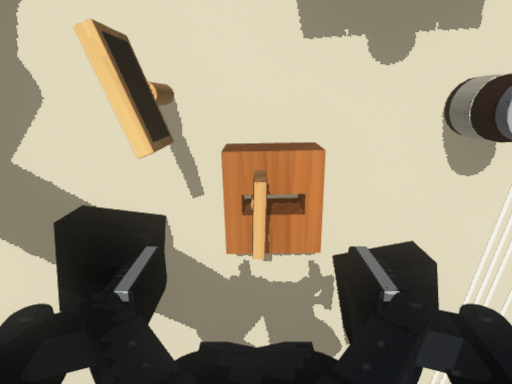

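```bash
python3 - <<'E'
from h import *
S=snap("scene");D=snap("side");w=snap("wrist")
print("big",tri([(S,(182,165)),(D,(214,245))]).round(3))
img=w["image"]; c=img[165:265,215:300]
# near-top-edge: bright wood columns along the board rows
hsv=cv2.cvtColor(img,cv2.COLOR_BGR2HSV)
for r in range(172,262,8): print(r,[tuple(int(v) for v in hsv[r,x]) for x in range(248,272,2)])
print("top",[atz(w,p,.11).round(4).tolist() for p in [(259.5,178),(259.5,216),(259.5,256)]])
e=[proj(w,[[.473+a*.9885-b*.151,-.212+a*.151+b*.9885,.11]])[0].round(1).tolist() for a in(-.006,.006) for b in(-.04,.04)];print(e)
E
```

```text
big [ 0.342 -0.109  0.112]
172 [(13, 175, 184), (13, 175, 181), (13, 172, 182), (15, 139, 138), (16, 136, 135), (15, 135, 134), (15, 134, 137), (15, 136, 135), (14, 147, 128), (12, 175, 162), (13, 177, 189), (13, 179, 182)]
180 [(13, 175, 186), (13, 175, 182), (12, 169, 157), (15, 137, 141), (16, 141, 148), (16, 142, 147), (16, 139, 147), (16, 140, 144), (15, 137, 145), (13, 160, 110), (13, 177, 190), (13, 179, 181)]
188 [(13, 175, 186), (13, 177, 183), (13, 164, 137), (17, 130, 227), (17, 127, 231), (18, 127, 232), (17, 126, 232), (17, 131, 226), (17, 134, 221), (14, 154, 124), (13, 179, 165), (13, 179, 179)]
196 [(19, 61, 139), (18, 82, 122), (14, 135, 91), (17, 128, 229), (18, 129, 231), (17, 125, 232), (17, 129, 232), (17, 133, 226), (17, 133, 219), (19, 76, 130), (20, 62, 136), (20, 63, 137)]
204 [(12, 166, 109), (16, 138, 198), (16, 133, 153), (17, 127, 229), (17, 125, 233), (18, 127, 232), (18, 128, 231), (17, 131, 225), (16, 135, 212), (15, 149, 91), (13, 165, 71), (12, 163, 72)]
212 [(12, 168, 112), (13, 171, 112), (14, 137, 95), (18, 126, 230), (18, 128, 234), (18, 129, 233
[... 708 characters left out ...]
(12, 170, 169), (16, 130, 202), (18, 125, 232), (18, 125, 233), (18, 125, 233), (17, 127, 229), (17, 130, 222), (15, 145, 148), (13, 159, 111), (12, 160, 105), (12, 171, 158)]
252 [(13, 171, 173), (13, 172, 168), (16, 135, 204), (18, 124, 232), (18, 125, 232), (18, 123, 232), (17, 127, 227), (17, 129, 218), (14, 148, 134), (13, 158, 110), (13, 170, 153), (13, 170, 159)]
260 [(22, 46, 211), (23, 42, 224), (22, 43, 224), (24, 42, 223), (22, 43, 224), (23, 44, 225), (22, 46, 221), (22, 49, 209), (21, 52, 163), (22, 56, 137), (19, 56, 137), (21, 59, 138)]
top [[0.4695, -0.1692, 0.11], [0.4754, -0.206, 0.11], [0.4821, -0.248, 0.11]]
[[249.9, 258.7], [249.6, 180.9], [262.0, 258.8], [262.7, 181.0]]
```

```bash
python3 -m jog '[1,-0.0195,0.0013,0,0,0,0, 1,-0.0195,0.0014,0.02,0,0,0.5, 1,0,0,0.04,0,0,0, 1,0,0,0.04,0,0,0, 1,0,0,0.03,0,0,0, 1,0,0,0.02,0,0,0, 1,0,0,0.015,0,0,0, 1,0,0,0.0065,0,0,0, 1,0,0,0,0,0,0,1,0,0,0,0,0,0]' 
python3 - <<'E'
from h import *
snap("wrist","w2.png");print(ctrl.get_obs()["tool_pos"],ctrl.get_obs()["tool_rot"])
E
```

```text
t: 5.8
tool_pos: [0.4759, -0.2134, 0.0709]
tool_rot: [2.055, 2.374, 0.0]
contact_force: [-1.2, 0.7, 0.1]
opening: 0.0854
[ 0.47586217 -0.21334663  0.07088448] [2.05522987e+00 2.37354383e+00 4.26593313e-04]
```

View pics/w2.png

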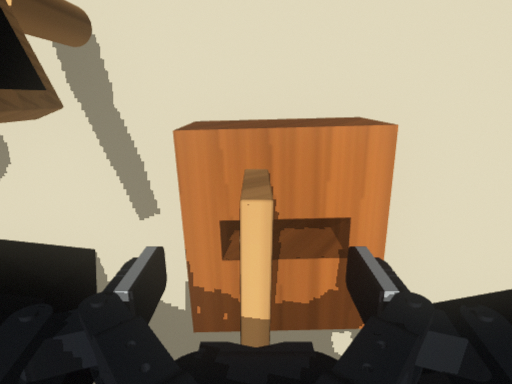

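The board at column 256 is centred between the finger tips at columns 150 and 362, and the yaw is aligned. I'll grip now.

```bash
python3 -m jog '[0,0,0,0,0,0,0, 0,0,0,0,0,0,0, 0,0,0,0,0,0,0, 0,0,0,0,0,0,0, 0,0,0,0,0,0,0, 0,0,0,0,0,0,0, 0,0,0,0,0,0,0, 0,0,0,0,0,0,0]' 50
python3 -m jog '[0,0,0,-0.01,0,0,0, 0,0,0,-0.03,0,0,0, 0,0,0,-0.04,0,0,0, 0,0,0,-0.05,0,0,0, 0,0,0,-0.05,0,0,0,0,0,0,-0.04,0,0,0, 0,0,0,0,0,0,0, 0,0,0,0,0,0,0]'
python3 - <<'E'
from h import *
w=snap("wrist","w3.png");o=ctrl.get_obs();print(o["contact_force"],o["wrist_torque"])
E
```

```text
t: 6.85
tool_pos: [0.4753, -0.2129, 0.0699]
tool_rot: [2.056, 2.375, 0.0]
contact_force: [-0.1, -0.1, 1.1]
opening: 0.0114
t: 7.85
tool_pos: [0.4746, -0.2126, 0.2885]
tool_rot: [-2.055, -2.373, 0.001]
contact_force: [0.4, -0.1, -2.7]
opening: 0.0114
[-0.94485116 -0.26409725 -2.12763347] [0.04786396 0.03031755 0.04567431]
```

View pics/w3.png

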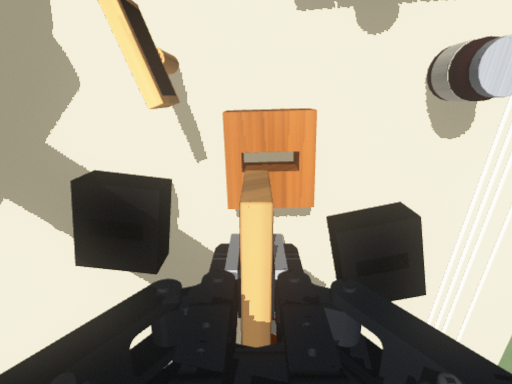

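Sign is held (opening 11.4 mm, about 2 N weight) and upright, with the empty slot behind it. Next: turn to the crate's yaw and move to a viewing pose short of the block.

```bash
python3 -m jog '[0,0,0,0,0,0,-3.6, 0,0.0396,0.0188,0,0,0,0, 0,0.0396,0.0188,0,0,0,0, 0,0.0396,0.0188,0,0,0,0, 0,0.0396,0.0188,0,0,0,0, 0,0.0396,0.0188,0,0,0,0, 0,0.0396,0.0188,0,0,0,0, 0,0.0396,0.0188,0,0,0,0, 0,0.0396,0.0188,0,0,0,0, 0,0,0,0,0,0,0]'
python3 -m jog '[0,0,0,0,0,0,0, 0,0,0,0,0,0,0]'
python3 - <<'E'
from h import *
w=snap("wrist","w4.png");o=ctrl.get_obs();print(o["contact_force"],o["tool_rot"])
print("tool pts:",end="")
M=np.linalg.inv(np.array(w["mount"]))
for X in(-.04,0,.04):
    c=M@np.array([X,0,-.04,1]);u=w["K"]@c[:3];print(X,(u[:2]/u[2]).round(1))
print("hole pred",proj(w,[[.543,.197,.12]]))
E
```

```text
t: 9.15
tool_pos: [0.5565, 0.1302, 0.2868]
tool_rot: [-1.974, -2.439, 0.005]
contact_force: [0.2, -0.5, -2.9]
opening: 0.0112
t: 9.4
tool_pos: [0.5571, 0.127, 0.2889]
tool_rot: [-1.982, -2.436, 0.002]
contact_force: [-0.3, -0.2, -1.3]
opening: 0.0113
[ 0.34583095  0.74557465 -0.96000323] [-1.98247720e+00 -2.43651500e+00  1.07999271e-03]
tool pts:-0.04 [256.3 380.7]
0 [256.4 300.4]
0.04 [256.5 202.7]
hole pred [[256.64887298 101.12951499]]
```

View pics/w4.png

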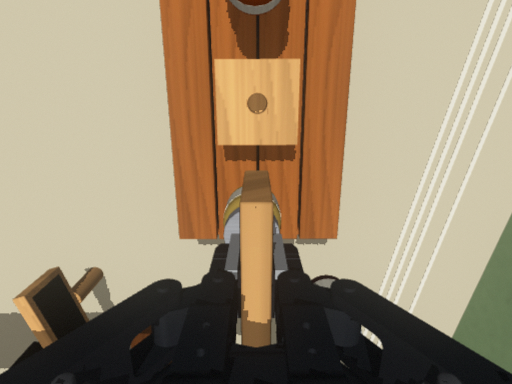

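The hole is at (257,103) in the middle of the block, crate edges are symmetric about column 259 and so parallel to the tool. I'll measure the hole here and after a 30 mm shift.

```bash
cat > hole.py <<'E'
from h import *
def find(w):
    g=cv2.cvtColor(w["image"],cv2.COLOR_BGR2GRAY)
    u=proj(w,[[.543,.197,.12]])[0].round().astype(int); c=g[u[1]-16:u[1]+17,u[0]-16:u[0]+17]
    t,b=cv2.threshold(c,0,255,cv2.THRESH_BINARY_INV+cv2.THRESH_OTSU)
    n,l,s,ce=cv2.connectedComponentsWithStats(b); i=1+np.argmax(s[1:,4])
    p=ce[i]+u-16
    return p,s[i]
ws=[]
import sys
w=snap("wrist");p,s=find(w);P=atz(w,p,.12);o=ctrl.get_obs()
r=R(o["tool_rot"]);print(p.round(2),s,P.round(4),"tool",(r.T@(P-o["tool_pos"])).round(4),o["tool_pos"].round(4),"z",r[:,2].round(4))
np.save(sys.argv[1],np.r_[ray(w,p)])
E
python3 hole.py A.npy
python3 -m jog '[0,0.03,0,0,0,0,0, 0,0,0,0,0,0,0, 0,0,0,0,0,0,0]'
python3 hole.py B.npy
python3 - <<'E'
from h import *
A=np.zeros((3,3));b=np.zeros(3)
for f in("A.npy","B.npy"):
    q=np.load(f);v=q[3:];M=np.eye(3)-np.outer(v,v);A+=M;b+=M@q[:3]
print(np.linalg.solve(A,b))
w=snap("wrist");im=w["image"].astype(int).sum(2)
print([(r,int(im[r,250]),int(im[r,257]),int(im[r,264])) for r in range(198,210)])
print([(c,int(im[240,c])) for c in range(234,282,2)])
S=snap("scene");D=snap("side");
o=ctrl.get_obs();T=R(o["tool_rot"])
for d in(S,D):
    u=proj(d,np.array(o["tool_pos"])+T@np.array([0,0,0.01]));print(u)
def crop(d):
    u=proj(d,np.array(o["tool_pos"]))[0].astype(int);return cv2.resize(d["image"][u[1]-40:u[1]+40,u[0]-40:u[0]+40],(400,400),interpolation=cv2.INTER_CUBIC)
cv2.imwrite("pics/d.png",np.hstack([crop(S),crop(D)]))
E
```

```text
[256.71 102.9 ] [  7   8  21  22 336] [0.5436 0.1954 0.12  ] tool [0.0698 0.0005 0.1696] [0.5574 0.127  0.2896] z [-3.e-04 -2.e-04 -1.e+00]
t: 9.88
tool_pos: [0.5515, 0.1567, 0.2899]
tool_rot: [1.981, 2.437, -0.0]
contact_force: [0.5, 0.2, -0.9]
opening: 0.0114
[256.42 134.37] [  7   8  20  20 308] [0.5439 0.1955 0.12  ] tool [0.0397 0.0004 0.1699] [0.5515 0.1566 0.2899] z [ 2.e-04 -4.e-04 -1.e+00]
[0.54375866 0.19543762 0.12003021]
[(198, 289, 287, 285), (199, 282, 277, 286), (200, 284, 283, 283), (201, 300, 304, 294), (202, 393, 390, 376), (203, 439, 446, 429), (204, 471, 471, 450), (205, 485, 485, 465), (206, 491, 489, 463), (207, 483, 369, 466), (208, 483, 436, 464), (209, 493, 488, 460)]
[(234, 292), (236, 298), (238, 293), (240, 337), (242, 466), (244, 483), (246, 485), (248, 490), (250, 491), (252, 491), (254, 493), (256, 490), (258, 489), (260, 486), (262, 473), (264, 462), (266, 453), (268, 447), (270, 419), (272, 244), (274, 261), (276, 300), (278, 293), (280, 295)]
[[309.06121079 119.76850177]]
[[251.59675403 106.71226078]]
```

View pics/d.png

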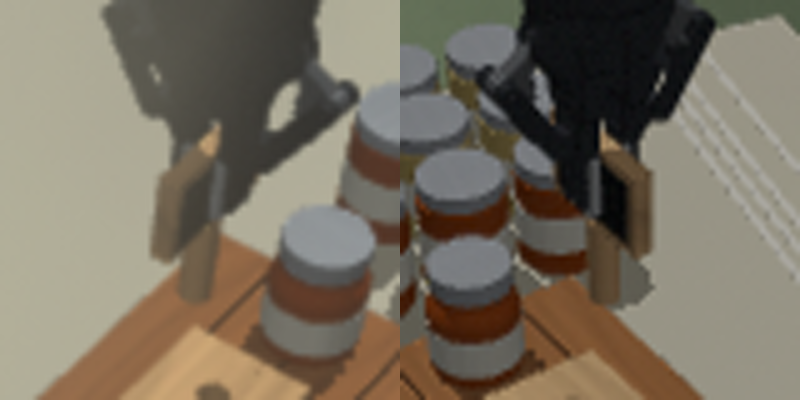

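Two views agree: hole at (0.5437,0.1954,0.1200). The dowel hangs straight below the board in both views. I'll go over the hole with the foot about 4 mm above the block.

```bash
python3 -m jog '[0,0.02,0.0004,0.01,0,0,0, 0,0.0197,0,0.02,0,0,0, 0,0,0,0.03,0,0,0, 0,0,0,0.025,0,0,0, 0,0,0,0.015,0,0,0, 0,0,0,0.006,0,0,0, 0,0,0,0,0,0,0, 0,0,0,0,0,0,0]'
cat > nc.py <<'E'
from h import *
import sys
S=snap("scene");D=snap("side");o=ctrl.get_obs();print(o["tool_pos"].round(4),o["contact_force"].round(1),o["wrist_torque"].round(2))
def crop(d):
    u=proj(d,[.5437,.1954,.13])[0].round().astype(int);print(u);return cv2.resize(d["image"][u[1]-25:u[1]+25,u[0]-25:u[0]+25],(400,400),interpolation=cv2.INTER_CUBIC)
cv2.imwrite("pics/"+sys.argv[1],np.hstack([crop(S),crop(D)]))
E
python3 nc.py e.png
```

```text
t: 11.08
tool_pos: [0.5444, 0.1965, 0.1851]
tool_rot: [1.98, 2.437, 0.003]
contact_force: [0.2, -0.1, -1.6]
opening: 0.0115
[0.5443 0.1964 0.1851] [ 0.1  0.1 -1.3] [-0.02  0.02 -0.03]
[311 153]
[246 142]
```

View pics/e.png

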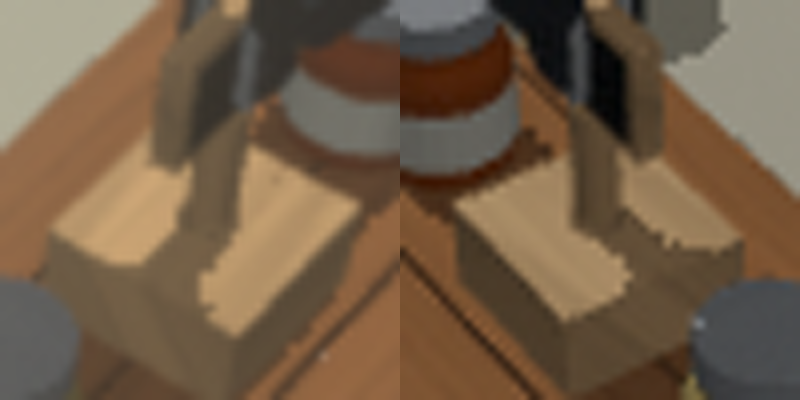

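```bash
python3 -m jog '[0,-0.001,-0.0009,0,0,0,0, 0,0,0,0,0,0,0, 0,0,0,0,0,0,0]'
python3 -m jog '[0,0,0,0.001,0,0,0, 0,0,0,0.001,0,0,0, 0,0,0,0.001,0,0,0, 0,0,0,0,0,0,0]'
python3 -m jog '[0,0,0,0.001,0,0,0, 0,0,0,0,0,0,0]'
python3 -m jog '[0,0,0,0.001,0,0,0, 0,0,0,0,0,0,0]'
```

```text
t: 11.55
tool_pos: [0.543, 0.1951, 0.1838]
tool_rot: [1.981, 2.438, 0.0]
contact_force: [-0.6, -0.3, -2.5]
opening: 0.0113
t: 12.05
tool_pos: [0.5429, 0.1951, 0.1806]
tool_rot: [-1.981, -2.438, 0.0]
contact_force: [-0.1, 0.4, -2.1]
opening: 0.0113
t: 12.3
tool_pos: [0.543, 0.1951, 0.1797]
tool_rot: [1.981, 2.438, -0.0]
contact_force: [0.5, 0.3, -1.8]
opening: 0.0113
t: 12.55
tool_pos: [0.543, 0.1951, 0.1788]
tool_rot: [1.981, 2.438, 0.0]
contact_force: [-0.6, -0.3, -0.7]
opening: 0.0112
```

```bash
for i in 1; do python3 -m jog '[0,0,0,0.0007,0,0,0, 0,0,0,0,0,0,0]'; done
python3 -m jog '[0,0,0,0.0007,0,0,0, 0,0,0,0,0,0,0]'
```

```text
t: 12.8
tool_pos: [0.543, 0.1951, 0.1781]
tool_rot: [1.981, 2.438, 0.0]
contact_force: [-0.1, -0.8, -0.7]
opening: 0.0111
t: 13.05
tool_pos: [0.543, 0.1951, 0.1774]
tool_rot: [1.981, 2.438, 0.0]
contact_force: [-0.1, -0.4, -2.1]
opening: 0.0116
```

```bash
python3 -m jog '[0,0,0,0.0007,0,0,0, 0,0,0,0,0,0,0]'; python3 -m jog '[0,0,0,0,0,0,0]' | grep -E "pos|force"
```

```text
t: 13.3
tool_pos: [0.543, 0.1951, 0.1767]
tool_rot: [1.981, 2.438, 0.0]
contact_force: [0.9, -0.5, -0.4]
opening: 0.0115
tool_pos: [0.543, 0.1951, 0.1767]
contact_force: [0.3, 0.7, -1.0]
```

Nominal foot is already about 3 mm below the block's top without force, so it looks like it has entered. I'll continue gently.

```bash
python3 -m jog '[0,0,0,0.001,0,0,0, 0,0,0,0.001,0,0,0, 0,0,0,0,0,0,0]'|grep -E "pos|force";python3 -m jog '[0,0,0,0.001,0,0,0, 0,0,0,0.001,0,0,0, 0,0,0,0,0,0,0]'|grep -E "pos|force"; python3 -c "
from h import *
o=ctrl.get_obs();print(o['contact_force'],o['wrist_torque'])"
```

```text
tool_pos: [0.543, 0.1951, 0.1746]
contact_force: [0.2, 0.8, -1.7]
tool_pos: [0.543, 0.1951, 0.1726]
contact_force: [1.2, -0.1, -1.8]
[ 1.23923633 -0.14278612 -1.7739404 ] [ 0.01973571 -0.23004324  0.05912909]
```

The foot is about 7 mm in, and the wall pushes lightly toward +x (about 1.2 N). I'll ease 0.3 mm that way and go on.

```bash
python3 -m jog '[0,0,0.0004,0,0,0,0, 0,0,0,0.001,0,0,0, 0,0,0,0.001,0,0,0, 0,0,0,0.001,0,0,0, 0,0,0,0,0,0,0]'|grep -E "pos|force"; python3 -c "
from h import *
o=ctrl.get_obs();print(o['contact_force'],o['wrist_torque'])"
python3 -m jog '[0,0,0,0.001,0,0,0, 0,0,0,0.001,0,0,0, 0,0,0,0.001,0,0,0, 0,0,0,0,0,0,0]'|grep -E "pos|force"; python3 -c "
from h import *
o=ctrl.get_obs();print(o['contact_force'],o['wrist_torque'])"
```

```text
tool_pos: [0.5432, 0.1952, 0.1695]
contact_force: [-0.5, -0.2, -1.6]
[-0.52624024 -0.20858605 -1.55199925] [0.0268094  0.02730395 0.03241219]
tool_pos: [0.5433, 0.1952, 0.1665]
contact_force: [0.3, -0.3, -2.0]
[ 0.27712813 -0.34546082 -2.00417149] [ 0.05081858 -0.04648609 -0.0347005 ]
```

```bash
python3 -m jog '[0,0,0,0.002,0,0,0, 0,0,0,0.002,0,0,0, 0,0,0,0.002,0,0,0, 0,0,0,0.002,0,0,0, 0,0,0,0,0,0,0]'|grep -E "pos|force"; python3 -c "
from h import *
o=ctrl.get_obs();print(o['contact_force'],o['wrist_torque'])"
```

```text
tool_pos: [0.5432, 0.1952, 0.1584]
contact_force: [-0.1, -0.1, -1.0]
[-0.11253595 -0.09917532 -1.04713923] [-0.03944372 -0.03343882  0.0389564 ]
```

```bash
python3 -m jog '[0,0,0,0.002,0,0,0, 0,0,0,0.002,0,0,0, 0,0,0,0.001,0,0,0, 0,0,0,0,0,0,0]'|grep -E "pos|force"; python3 -c "
from h import *
o=ctrl.get_obs();print(o['contact_force'],o['wrist_torque'])"
```

```text
tool_pos: [0.5432, 0.1952, 0.1535]
contact_force: [1.2, 0.4, -1.3]
[ 1.22525239  0.39408099 -1.30242854] [-0.01677022 -0.05349369 -0.00630228]
```

```bash
python3 -m jog '[0,0,0,0.001,0,0,0, 0,0,0,0.001,0,0,0, 0,0,0,0,0,0,0]'|grep -E "pos|force"; python3 -m jog '[0,0,0,0.0007,0,0,0, 0,0,0,0,0,0,0]'|grep -E "pos|force"
```

```text
tool_pos: [0.5433, 0.1952, 0.1516]
contact_force: [0.1, 0.5, -1.6]
tool_pos: [0.5433, 0.1952, 0.1509]
contact_force: [0.5, 0.3, -1.4]
```

```bash
python3 -m jog '[0,0,0,0.0006,0,0,0, 0,0,0,0,0,0,0]'|grep -E "pos|force"
```

```text
tool_pos: [0.5433, 0.1952, 0.1504]
contact_force: [-0.1, -0.2, -1.0]
```

```bash
python3 -m jog '[0,0,0,0.0006,0,0,0, 0,0,0,0,0,0,0]'|grep -E "pos|force"
```

```text
tool_pos: [0.5434, 0.1952, 0.1499]
contact_force: [-0.3, -0.2, -1.8]
```

```bash
python3 -m jog '[0,0,0,0.0006,0,0,0, 0,0,0,0,0,0,0]'|grep -E "pos|force"
```

```text
tool_pos: [0.5435, 0.1952, 0.1499]
contact_force: [-1.4, -0.6, 3.9]
```

Bottom reached: force rose by about 5.5 N at TCP z 0.1499, exactly 80 mm above the pick height as expected. I'll release and retreat.

```bash
python3 -m jog '[0.4,0,0,0,0,0,0, 0.4,0,0,0,0,0,0, 0.4,0,0,0,0,0,0, 0.5,0,0,0,0,0,0, 0.5,0,0,0,0,0,0]'
python3 -m jog '[0.5,0,0,-0.01,0,0,0, 0.5,0,0,-0.02,0,0,0, 0.5,0,0,-0.04,0,0,0, 0.5,0,0,-0.04,0,0,0, 0.5,-0.03,0,-0.01,0,0,0, 0.5,-0.04,0,0,0,0,0, 0.5,0,0,0,0,0,0, 0.5,0,0,0,0,0,0]'
python3 - <<'E'
from h import *
w=snap("wrist");S=snap("scene");D=snap("side")
o=np.zeros((600,800,3),np.uint8);o[:384,:512]=w["image"]
o[:280,520:800]=cv2.resize(S["image"][95:195,260:360],(280,280));o[290:570,520:800]=cv2.resize(D["image"][90:190,200:300],(280,280))
cv2.imwrite("pics/f.png",o)
for n,p in [("bottom",[.5435,.1952,.14]),("top",[.5435,.1952,.19])]:print(n,proj(w,p))
E
```

```text
t: 18.42
tool_pos: [0.5433, 0.1952, 0.1492]
tool_rot: [1.981, 2.438, -0.0]
contact_force: [0.1, 1.0, 0.4]
opening: 0.0424
t: 19.42
tool_pos: [0.5578, 0.127, 0.2703]
tool_rot: [1.981, 2.438, 0.002]
contact_force: [-0.5, -0.1, -0.5]
opening: 0.0423
bottom [[255.74826818 103.96020274]]
top [[255.87127632 105.4977406 ]]
```

View pics/f.png

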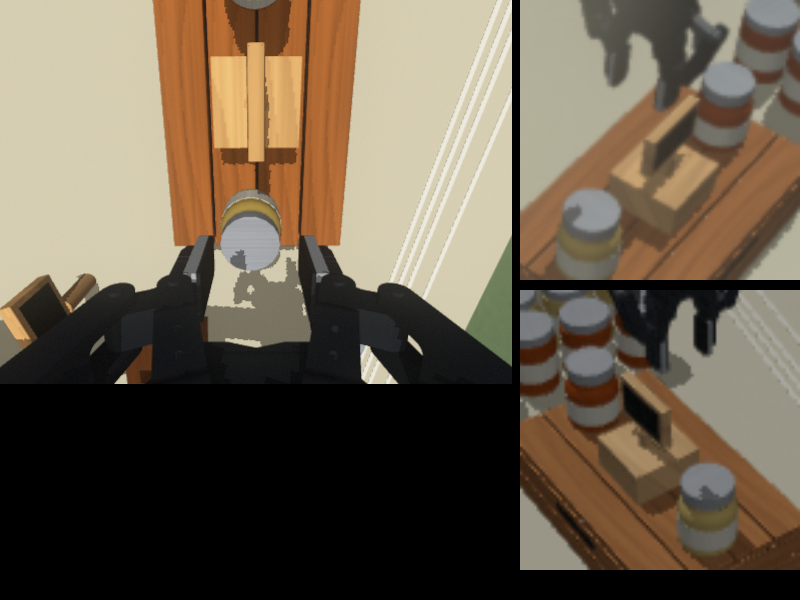

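The sign stands upright and seated. Its board (wrist columns 248–264) is vertical in the picture, parallel to the crate's slats, and both crate jars are in place. Handing in.

```bash
python3 -c "
from station import ctrl
print(ctrl.finish_job())"
```

```text
the job is handed in; nothing more can be done
None
```

The sign is planted upright in the foot block's hole, pressed lightly to the bottom, and the job was handed in at about 19.6 s of the 72 s allowed. I took the smaller sign from the wooden stand, turned it to the crate's direction and lowered it into the hole, which I had measured from two wrist views.

- **Fit:** The dowel entered without having to search for the hole. About 7 mm down, the wall pushed lightly sideways (about 1.2 N), so I shifted 0.4 mm and the push went away.
- **Depth:** The upward force rose by about 5.5 N with the tool 80.0 mm above its pick-up height, which matches the dowel resting on the bottom.
- **Last checks:** After release and retreat, all three cameras show the sign upright. In the wrist picture its board lines up with the crate's slats, which I judged by eye and estimate to be within about 0.5°. Both crate jars look undisturbed, and the robot is clear of everything.
- **Not checked:** The front jar was not in the final crops. The arm stayed well above it throughout. No checks failed or disagreed.

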